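Reassemble the glue warmer

TASK

Put the washed glue warmer back together: first set the loose steel glue pot upright into the warmer's fixed outer pot, down on its bottom, and let go of it; then refit the control knob by turning it so that its D-shaped bore matches the D-shaped stem, pushing it fully home on the stem, and pressing the sprung stem all the way in. Finish while still holding the knob pressed in, do not let go, and leave the other things on the table where they are.

Things in the scene. Friction and masses are not known exactly. Their poses are not given: they have to be found in the camera images.
- glue_pot: loose open round steel pot, 95 mm tall, upright on the table, about 0.16 kg, no handle. Outside diameter 48 mm at the foot, 58 mm from 20 mm height up to the rim; wall 3 mm. Origin: centre of its underside; z up. Its yaw does not matter. Grip it across the outside within the top 35 mm: nested, its rim stands 47 mm above the outer pot's rim.
- well (a point): centre of the inner floor of the warmer's fixed outer pot (same shape, larger: inside diameter 60 mm at the floor, 69 mm from 18 mm up; its rim is 48 mm above this point, 102 mm above the table). The nested glue pot's origin comes here, about 5 mm play all round. z up; axes as warmer.
- warmer: glue warmer fixed to the table: grey plinth 170 x 290 mm (x, y), 46 mm tall, the outer pot on a dark disc at its +y end (axis at y = +75 mm), a control housing 150 x 112 mm at its -y end, top 85 mm above the table, from which the bare stem stands up (x = 0, y = -80 mm). Origin: centre of its underside; z up; its -x side faces the robot.
- stem_tip (a point): centre of the top of the bare steel D-stem, 115 mm above the table when out, 30 mm above the housing. z up; x points square out of the flat of the D. Diameter 20 mm, flat 5 mm from the axis; the top 5.5 mm tapers to 0.7 of that as a lead-in. It starts turned up to 0.5 rad either way in the warmer (the white ticks are no guide) and is stiff to turn (0.12 N m).
- press (a joint): how far the stem is pushed in, m: 0 = out, 0.006 = fully in against its stop. Sprung: starts to move at about 6 N, fully in at about 10 N; springs back when released.
- knob: black knob, 0.07 kg, upright: round skirt 56 mm across, 24 mm tall; on it a bar grip 16 mm wide (y), 46 mm long, 30 mm tall, with a nose to x = +30 mm and a white line at one end. Origin: centre of underside; z up; x along the bar to the nose. Starts with nose within 0.7 rad of world +x. The knob fits when its nose points where the stem's flat faces. Take the bar across its width, from above.
- bore (a point): centre of the roof of the D-bore in the knob's underside; axes as knob. The bore is 20 mm deep, 23 mm in diameter, its flat on the nose side 6 mm from the axis (about 6 degrees of play on the stem). Fully home it touches stem_tip; the skirt's underside is then 10 mm above the housing, 4 mm when pressed in.
- jar: bystander: small white paste jar with black lid, 49 x 60 mm
- buds: bystander: round tub of cotton buds, 77 x 80 mm
- lead: bystander: grey cloth-covered weight, 100 x 46 x 27 mm
- lens: bystander: black stand loupe, 43 mm diameter, 38 mm tall
- pincers: bystander: steel tweezers lying flat, 131 x 20 x 9 mm
- roll: bystander: roll of tape lying flat, 98 mm diameter, 25 mm tall
Things that resemble listed ones, but are neither listed nor needed, are in the scene too. What is shaped like the knob but purple is not meant. What is shaped like the glue_pot but green is not meant.

How it is judged:
By the outcome, as a careful person would: the job done as asked, in the order asked, and still so for the second after the job is handed in, while the arm keeps its last pose, push and grip.
It also fails if it takes over 64 s, if anything falls off the work surface, if the arm or the gripper's body presses on something with over 40 N, if the wrist force passes 120 N, or if a joint passes its speed limit or range.

ROBOT

A 7-joint arm with a two-finger parallel gripper is mounted at the origin on the work surface; the furniture and walls round the work are solid. World frame = base frame: x ahead of the robot, y to its left, z up, the work surface at z = 0. Lengths are in m, angles in rad, forces in N, time in s.
With the tool pointing down it reaches from about 0.425 to 0.925 m from the base axis. Payload 6.8 kg.
Tool frame: the origin (TCP) lies at the very end of the fingers, on their centre line; the grasp point (between the pads) lies 19 mm behind it; z points along the fingers, y is the line along which they close (so a half turn about z gives the same grasp; the last joint's range is limited). The gripper opens to 85 mm and grips with 20 to 120 N. Pads are 22 mm wide; open, the fingers measure 114 mm over their backs; the gripper's body (76 mm by 85 mm) begins 54 mm behind the grasp point. The pads swing forward as they close: fully open they stand 13 mm farther back than shut.
Start: joints at [-1.438, 0.477, 0.022, 1.555, -0.011, 1.109, -0.083], TCP at [0.161, 0.656, 0.231] pointing down, gripper open.
Joint ranges: [-2.96, 2.96], [-0.34, 2.1], [-1.41, 1.46], [0.24, 2.44], [-1.37, 4.51], [0.17, 1.92], [-2.96, 2.96]. Speed limits (rad/s): [2.39, 2.39, 3.14, 3.14, 3.14, 3.14, 3.14].

INTERFACE

Orientations are given as a unit quaternion [w, x, y, z].
In Python, from station import bot gives the robot as it stands.
- The arm moves only by the tool apply_moves, never from a script. Its argument "deltas" is a list of rows, each a list of 3 entries, a list of its own where there are three numbers: the closure, from 0 (fully open) to 1 (shut), then the shift along the tool's x, y, z in units of 0.2 m (1.0 is 0.2 m), then the turn about the tool's z in units of 2 pi rad (1.0 is 2 pi rad). A call has 1 to 12 rows; each row is the pose to reach, as a shift and turn from the pose commanded when the call began, along the tool's axes at that moment, turning the shorter way round; what a row does not reach only later rows make up. A row lasts 1/10 s, in which the tool goes at most 50 mm and 8.59 degrees, less where a joint would pass 70% of its speed; a pose out of reach is approached as far as the arm can. A call with a number of a shift or a turn outside -1 to 1 is refused whole. A call with a gripper value outside its range is refused whole. The fingers move at their own pace and stop on an object; "squeeze" is the grip in N (left out, the last holds). Time passes only in rows, so rows that repeat a pose let the fingers close. It gives the time, the measured TCP pose, the force, the opening and the grip force at its end, in the units of the state.
- bot.get_obs(): the state, without advancing time (a new reading comes with each control period).
- bot.read_camera(name): name is "side" or "top" or "wrist"; returns a dict with "color" (420x560x3 uint8, red, green, blue), "intrinsics" (3x3 intrinsics, pixels), "pose" (4x4, takes a point from camera to world coordinates); the wrist camera has in their place "hand_eye" (4x4, takes a point from camera to tool coordinates, whose origin is the TCP and whose axes are the flange's). Camera axes: x right, y down, z forward; pixel columns grow to the right and rows downward; lengths in m; the calibration is good to about 2 mm. A picture is of the moment at which its call begins: read the wrist's pose just before it. There is no depth.
- bot.hand_in(): hands the job in; it is judged then, once.
Trained networks look in a picture, given as the dict that the camera call returned (one of the last four; its "shot" number tells which), for a name from the list of things; names that differ only in an ending like _2 or _b are one class to them, and where a whole thing is asked for, a point or a joint stands for the part that bears it (a point fixed in the world has none). Each returns a list of dicts, best first, with "confidence" (0 to 1); they miss things now and then, are a little off and sometimes report something else, mostly with a low value. They report only what shows in the picture. A call takes as long as a camera call. They do not tell look-alikes from the thing itself.
- bot.look_for(picture, target): "point" ([x, y, z] in m, in world coordinates, good to about 4 mm: the middle of the surface that is visible of it).
The state is a dict: "t": time; "q": joint angles; "joint_vel": joint speeds; "joint_torque": joint torques, N m; "eef_pos": TCP position; "tool_rot": TCP orientation; "contact_force": force on the tool from outside, world axes, zero at the start; "torque": the same for the moment, N m; "gripper_width": opening from 0.0 (shut) to 1.0 (fully open); "grasp_force": force on a finger pad.
Only numpy, scipy, OpenCV 4.12 (cv2) and the standard library are available. Lean on these libraries where they do the work, as an engineer would, in place of code of your own. Each camera call takes 0.05 s, during which the arm holds its last target. There are 200 camera calls.

## Working session

There is one attempt and no reset: what is moved stays moved. The work goes in short steps, Python scripts to look and compute and a tool call to move; the robot and the scene stay as the last step left them, time stands still between calls to the robot, and variables do not carry over. Pictures are saved under pics/ and viewed, at most 10 in all, crops included, and the job is handed in when it is done.

Besides the shell and the picture viewer there is one more tool, called after ">>>" as name([rows], argument=value, ...), one row to a line, values as JSON. apply_moves: Moves the arm, as the interface text tells. Its arguments: {"type":"object","properties":{"deltas":{"type":"array","items":{"type":"array"}},"squeeze":{"type":"number"}},"required":["deltas"]}

```bash
mkdir -p pics; ls; cat > h.py <<'E'
import numpy as np, cv2
from scipy.spatial.transform import Rotation as R
from station import bot
def obs(): return bot.get_obs()
def Rt(o):
    w,x,y,z=o["tool_rot"]; return R.from_quat([x,y,z,w]).as_matrix()
def save(p,n): cv2.imwrite(f"pics/{n}.png",p["color"][:,:,::-1])
def campose(p,o):
    if "pose" in p: return np.array(p["pose"])
    T=np.eye(4);T[:3,:3]=Rt(o);T[:3,3]=o["eef_pos"]; return T@np.array(p["hand_eye"])
def px(p,o,P):
    T=np.linalg.inv(campose(p,o)); c=T[:3,:3]@np.array(P)+T[:3,3]; u=np.array(p["intrinsics"])@c; return u[:2]/u[2]
def atz(p,o,uv,z):
    T=campose(p,o); d=T[:3,:3]@np.linalg.inv(np.array(p["intrinsics"]))@np.array([uv[0],uv[1],1.]); return T[:3,3]+d*(z-T[2,3])/d[2]
E
python3 - <<'E'
from h import *
o=obs(); print(o)
ps=[]
for c in ("top","side"):
    p=bot.read_camera(c); save(p,c+"0"); print(c,np.round(p["pose"],3).tolist(),np.round(p["intrinsics"],1).tolist())
    for t in ("glue_pot","knob","warmer","stem_tip","jar","buds","lead","lens","pincers","roll"):
        for r in bot.look_for(p,t): 
            if r["confidence"]>.15: print(c,t,np.round(r["point"],3),round(r["confidence"],2),np.round(px(p,o,r["point"])))
    ps.append(p["color"])
E
```

```text
pics
{'t': 0.0, 'q': array([-1.43812179,  0.47782208,  0.02232838,  1.556479  , -0.01150988,
        1.10929994, -0.08309683]), 'joint_vel': array([ 0.00081763, -0.00070031, -0.00154466,  0.00140321, -0.00135976,
        0.00077833, -0.00165927]), 'joint_torque': array([ 3.91505546e-04, -5.96460915e+01,  1.60828907e+00, -2.81184393e+01,
        1.24962162e-02,  9.56849341e-03, -1.29400439e-05]), 'eef_pos': array([0.16081816, 0.65493516, 0.23029913]), 'tool_rot': array([-4.95971070e-05,  1.20081657e-01,  9.92763573e-01, -9.38926266e-04]), 'contact_force': array([-0.24595488,  0.13265803,  1.20072489]), 'torque': array([-0.02860524,  0.01828327,  0.00842961]), 'grasp_force': 0.0, 'gripper_width': 0.996343574959989}
top [[0.015, -0.994, 0.106, 0.415], [-1.0, -0.015, -0.005, 0.04], [0.007, -0.106, -0.994, 1.066], [0.0, 0.0, 0.0, 1.0]] [[403.4, 0.0, 283.2], [0.0, 403.4, 213.7], [0.0, 0.0, 1.0]]
top glue_pot [ 0.423 -0.209  0.048] 0.65 [380. 255.]
top glue_pot [ 0.441 -0.313  0.053] 0.56 [421. 248.]
top knob [0.3   0.284 0.026] 0.81 [184. 301.]
top knob [0.4   0.296 0.023] 0.67 [181. 261.]
[... 642 characters left out ...]
.0, 0.0, 1.0]]
side glue_pot [ 0.419 -0.179  0.064] 0.9 [316. 190.]
side glue_pot [ 0.45  -0.279  0.083] 0.72 [304. 172.]
side knob [0.41  0.215 0.024] 0.77 [336. 283.]
side knob [0.407 0.32  0.023] 0.63 [345. 319.]
side knob [0.304 0.308 0.024] 0.61 [400. 314.]
side warmer [0.582 0.137 0.053] 0.74 [254. 251.]
side warmer [0.401 0.317 0.024] 0.49 [348. 317.]
side stem_tip [ 0.585 -0.014  0.104] 0.6 [256. 202.]
side jar [0.611 0.337 0.05 ] 0.61 [232. 313.]
side buds [ 0.709 -0.203  0.058] 0.85 [219. 189.]
side buds [0.608 0.338 0.047] 0.46 [233. 314.]
side lead [ 0.606 -0.282  0.023] 0.61 [255. 189.]
side lens [0.412 0.091 0.035] 0.69 [328. 247.]
side roll [0.715 0.347 0.022] 0.61 [174. 329.]
```

View pics/top0.png

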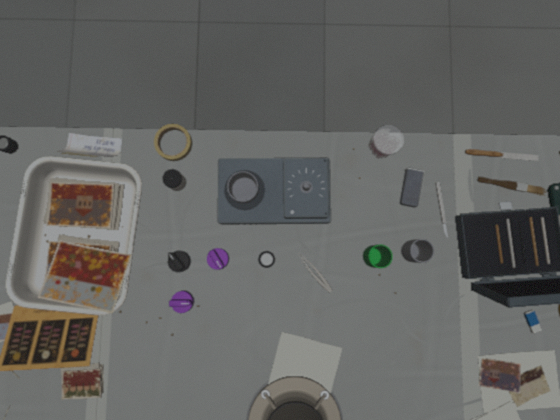

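View pics/side0.png

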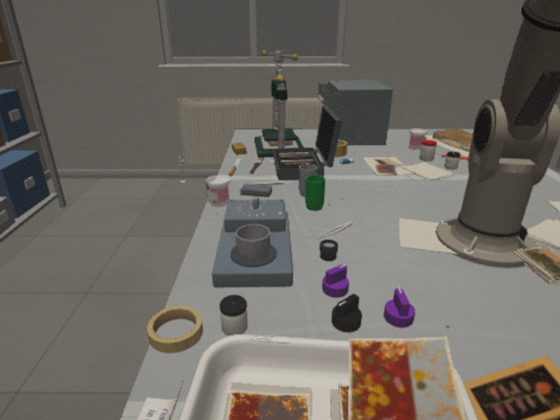

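The top view shows these candidates:
- **Pots:** grey steel pot at (418,250), which is the one wanted. The green one at (377,256) is a decoy, and the outer pot at (243,188) is fixed.
- **Knobs:** black knob at (179,261), which is the one wanted. The purple ones at (218,258) and (181,301) are decoys, and the black-lidded jar at (172,179) and the lens at (266,259) could also be mistaken for it.
- **Stem:** about (306,187).

Next I'll check both choices from close up.

```bash
cat >> h.py <<'E'
def to(o,P,xdir=None):
    """deltas (units) to bring TCP to P, and tool x-y turn so tool y axis is along angle ydir (mod pi)"""
    M=Rt(o); d=M.T@(np.array(P)-o["eef_pos"])/0.2
    t=0
    if xdir is not None:
        y=M[:,1]; a=np.arctan2(y[1],y[0]); w=(xdir-a+np.pi/2)%np.pi-np.pi/2
        t=-w/(2*np.pi)   # tool z points down
    return np.round(d,3),round(t,4)
E
python3 - <<'E'
from h import *
o=obs(); p=bot.read_camera("wrist"); print(np.round(p["hand_eye"],3).tolist(),p["intrinsics"][0][0])
print(np.round(Rt(o),3).tolist())
print(to(o,[.36,.30,.30],np.pi/2))
t=bot.read_camera("top"); c=t["color"]
a=cv2.resize(c[235:275,160:200],(400,400),interpolation=2); b=cv2.resize(c[225:275,360:440],(0,0),fx=5,fy=8,interpolation=2)
b=cv2.resize(c[235:275,400:440],(400,400),interpolation=2)
cv2.imwrite("pics/crop.png",np.hstack([a,b])[:,:,::-1])
E
```

```text
[[0.0, -0.965, -0.262, 0.066], [1.0, 0.0, -0.0, -0.001], [0.0, -0.262, 0.965, -0.142], [0.0, 0.0, 0.0, 1.0]] 301.75036014594076
[[-0.971, 0.238, -0.0], [0.238, 0.971, 0.0], [0.0, 0.0, -1.0]]
(array([-1.39 , -1.489, -0.344]), np.float64(-0.0383))
```

View pics/crop.png

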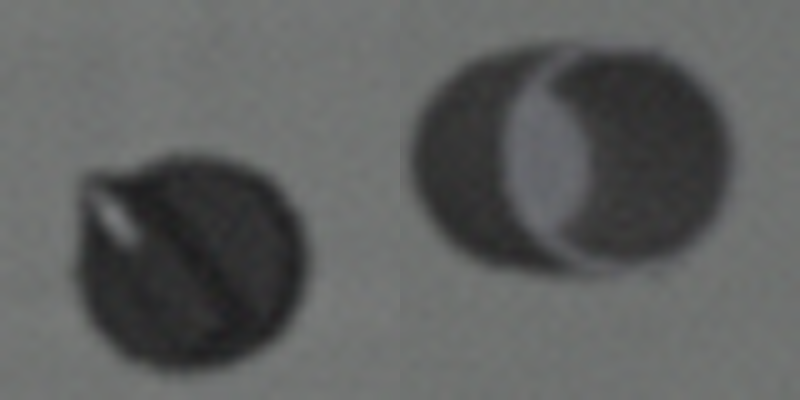

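The left crop is the black knob, with its nose and white line toward the upper left (world +x, +y). The right crop is the open grey steel pot. Both choices hold up, so I'll move.

>>> apply_moves([
  [0,[-0.93,-1.0,-0.35],0],
  [0,[-0.93,-1.0,-0.35],0],
  [0,[-0.93,-1.0,-0.35],0],
  [0,[-0.93,-1.0,-0.35],0],
  [0,[-0.93,-1.0,-0.35],0],
  [0,[-0.93,-1.0,-0.35],0],
  [0,[-0.93,-1.0,-0.35],0],
  [0,[-0.93,-1.0,-0.35],0],
])

```text
t: 2.0
eef_pos: [0.2942, 0.4168, 0.3019]
tool_rot: [0.0, 0.121, 0.993, 0.001]
contact_force: [-0.4, -0.2, 0.9]
gripper_width: 0.998
grasp_force: 0.0
```

>>> apply_moves([
  [0,[-0.46,-0.49,0],-0.02],
  [0,[-0.46,-0.49,0],-0.038],
  [0,[-0.46,-0.49,0],-0.038],
  [0,[-0.46,-0.49,0],-0.038],
  [0,[-0.46,-0.49,0],-0.038],
  [0,[-0.46,-0.49,0],-0.038],
])

```text
t: 2.6
eef_pos: [0.3588, 0.3019, 0.301]
tool_rot: [-0.0, -0.001, 1.0, 0.0]
contact_force: [-0.0, 0.7, 0.1]
gripper_width: 1.002
grasp_force: 0.0
```

```bash
python3 - <<'E'
from h import *
o=obs(); p=bot.read_camera("wrist"); save(p,"w1"); print(o["t"],o["eef_pos"],np.round(Rt(o)[:,1],3),o["contact_force"])
for t in ("knob","stem_tip","warmer"):
    for r in bot.look_for(p,t): print(t,np.round(r["point"],3),round(r["confidence"],2),np.round(px(p,o,r["point"])))
print(to(o,[.46,-.0,.30],np.pi/2))
E
```

```text
2.6 [0.35875431 0.30185211 0.30103811] [-0.001  1.     0.   ] [-0.00932561  0.66803274  0.09426136]
knob [0.301 0.293 0.02 ] 0.71 [274. 133.]
knob [0.408 0.205 0.024] 0.68 [213. 210.]
knob [0.396 0.305 0.021] 0.65 [282. 201.]
warmer [0.52  0.036 0.044] 0.85 [100. 286.]
(array([-0.504, -1.51 ,  0.005]), np.float64(0.0002))
```

View pics/w1.png

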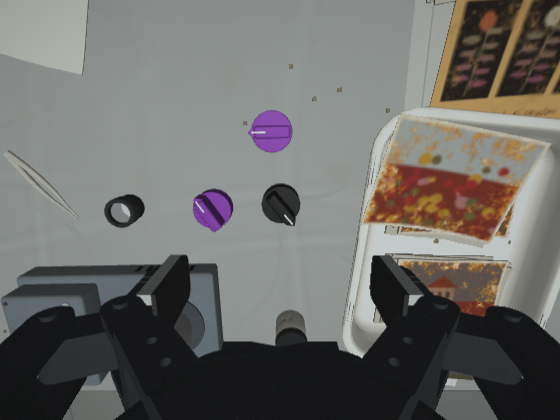

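The wrist view has up as −x and right as +y. The black knob is at (281,203) with its nose toward (293,225), and the purple ones are at (271,131) and (213,209). The warmer is lower left. I'll pass over the stem on the way to the pot.

>>> apply_moves([
  [0,[-0.5,-1.0,0],0],
  [0,[-0.5,-1.0,0],0],
  [0,[-0.5,-1.0,0],0],
  [0,[-0.5,-1.0,0],0],
  [0,[-0.5,-1.0,0],0],
  [0,[-0.5,-1.0,0],0],
])

```text
t: 3.4
eef_pos: [0.4608, 0.0963, 0.3015]
tool_rot: [0.0, 0.004, 1.0, -0.0]
contact_force: [-0.3, -0.8, -0.0]
gripper_width: 0.999
grasp_force: 0.0
```

>>> apply_moves([
  [0,[-0.35,-0.6,0.2],0],
  [0,[-0.35,-0.6,0.2],0],
  [0,[-0.35,-0.6,0.2],0],
  [0,[-0.35,-0.6,0.2],0],
  [0,[-0.35,-0.6,0.2],0],
])

```text
t: 3.9
eef_pos: [0.5292, -0.0198, 0.2606]
tool_rot: [-0.001, 0.001, 1.0, -0.0]
contact_force: [0.5, 1.5, 0.2]
gripper_width: 0.999
grasp_force: 0.0
```

```bash
python3 - <<'E'
from h import *
o=obs(); p=bot.read_camera("wrist"); save(p,"w2"); print(o["t"],o["eef_pos"],np.round(Rt(o)[:,1],3),o["contact_force"])
for t in ("stem_tip","warmer","well"):
    for r in bot.look_for(p,t): print(t,np.round(r["point"],3),round(r["confidence"],2),np.round(px(p,o,r["point"])))
print(to(o,[.40,-.313,.26],np.pi/2))
E
```

```text
3.9 [ 0.52918106 -0.01977378  0.26060547] [ 0.002  1.    -0.   ] [0.52390961 1.53018484 0.21411076]
stem_tip [ 0.584 -0.02   0.112] 0.89 [281. 248.]
warmer [0.568 0.049 0.066] 0.92 [340. 220.]
well [0.562 0.05  0.067] 0.81 [341. 215.]
(array([ 0.643, -1.468,  0.004]), np.float64(-0.0004))
```

View pics/w2.png

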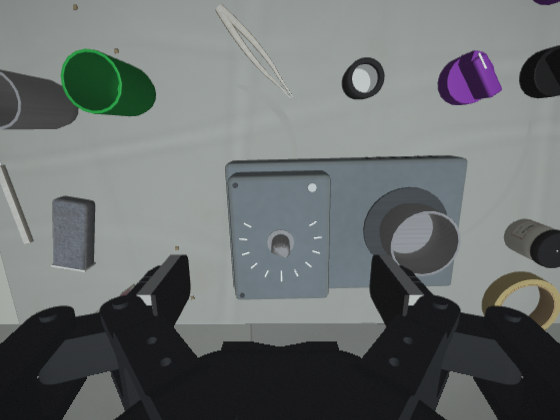

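The stem is at (281,245) and the outer pot's rim is centred at about (424,239). Housing and plinth are nearly aligned with the world axes. I'll go closer over the stem for the angle of its flat.

>>> apply_moves([
  [0,[-0.39,0,0.3],0],
  [0,[-0.39,0,0.6],0],
  [0,[-0.39,0,0.6],0],
  [0,[-0.39,0,0.6],0],
  [0,[-0.39,0,0.6],0],
  [0,[-0.39,0,0.6],0],
])

```text
t: 4.7
eef_pos: [0.6079, -0.0204, 0.1439]
tool_rot: [0.002, 0.001, 1.0, 0.0]
contact_force: [-0.2, -0.6, -0.1]
gripper_width: 0.998
grasp_force: 0.0
```

```bash
python3 - <<'E'
from h import *
o=obs(); p=bot.read_camera("wrist"); c=p["color"]; print(o["t"],o["eef_pos"],o["contact_force"])
for r in bot.look_for(p,"stem_tip")[:1]: print(np.round(r["point"],4),r["confidence"],px(p,o,r["point"]))
np.savez("w3.npz",c=c,T=campose(p,o),K=p["intrinsics"])
# orthographic-ish rectification to plane z=.115, 0.1mm/px : rows = world x (down=+x), cols = world y
cx,cy=r["point"][0],r["point"][1]
n=500; s=0.0001
src=np.float32([px(p,o,[cx+(v-250)*s,cy+(u-250)*s,.115]) for u,v in((0,0),(n,0),(n,n),(0,n))])
H=cv2.getPerspectiveTransform(src,np.float32([[0,0],[n,0],[n,n],[0,n]]))
w=cv2.warpPerspective(c,H,(n,n),flags=2)
w=np.clip(w.astype(float)*1.6,0,255).astype(np.uint8)
cv2.imwrite("pics/stem.png",w[:,:,::-1]); print(cx,cy)
E
```

```text
4.7 [ 0.60792276 -0.0203971   0.14392005] [-0.21440804 -0.61882314 -0.11157693]
[ 0.6874 -0.2144  0.0431] 0.17 [ 65.77008335 293.75869623]
0.6874 -0.2144
```

View pics/stem.png

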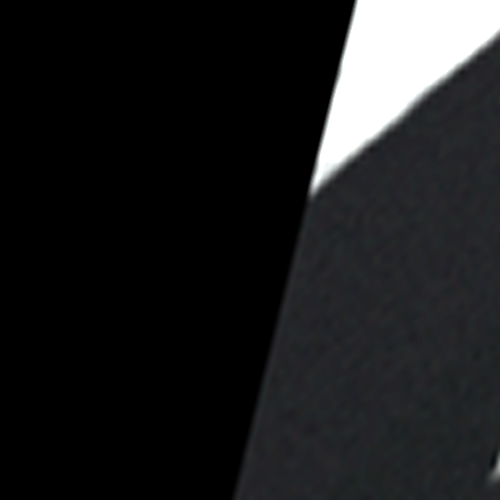

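The network misfired here, so that rectified picture shows only a finger. I'll redo it from the saved frame around the earlier stem point (0.584, −0.020).

```bash
python3 - <<'E'
import numpy as np,cv2
d=np.load("w3.npz");c,T,K=d["c"],np.linalg.inv(d["T"]),d["K"]
def pj(P):
    u=K@(T[:3,:3]@np.array(P)+T[:3,3]); return u[:2]/u[2]
cx,cy=.584,-.020
n=500; s=0.0001
src=np.float32([pj([cx+(v-250)*s,cy+(u-250)*s,.115]) for u,v in((0,0),(n,0),(n,n),(0,n))]); print(src)
H=cv2.getPerspectiveTransform(src,np.float32([[0,0],[n,0],[n,n],[0,n]]))
w=cv2.warpPerspective(c,H,(n,n),flags=2).astype(float)
w=np.clip((w-w.min())*255/(np.percentile(w,99.5)-w.min()),0,255).astype(np.uint8)
cv2.imwrite("pics/stem2.png",w[:,:,::-1])
E
```

```text
[[237.16545 158.2628 ]
 [326.3301  158.11452]
 [323.06393 241.52213]
 [240.37346 241.6718 ]]
```

View pics/stem2.png

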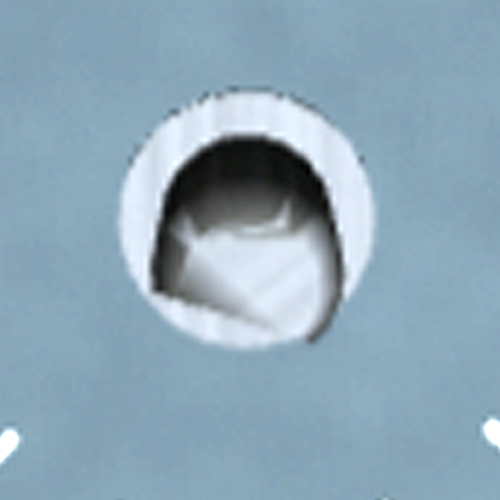

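Down is +x and right is +y. The stem's flat edge runs from (153,290) to (310,342), so it faces +x, slightly −y: about −18°. The chord is about 17 mm long and should be 17.3 mm. I'll refine this and the pot rim with a model fit while moving on to the pot.

```bash
python3 - <<'E'
import numpy as np,cv2
from scipy.optimize import minimize
d=np.load("w3.npz");c,T,K=d["c"],np.linalg.inv(d["T"]),d["K"]
def pj(P):
    u=(T[:3,:3]@P.T+T[:3,3:])
    u=K@u; return (u[:2]/u[2]).T
x0,y0,S=230,150,6
g=cv2.resize(c[y0:250,x0:335],None,fx=S,fy=S,interpolation=cv2.INTER_CUBIC)
g=cv2.GaussianBlur(g,(0,0),3)
gx=np.max([np.hypot(cv2.Sobel(g[:,:,k],5,1,0),cv2.Sobel(g[:,:,k],5,0,1)) for k in range(3)],0); gx=np.minimum(gx,np.percentile(gx,95))
a0=np.arccos(.5); t=np.linspace(a0,2*np.pi-a0,60); D=np.c_[np.cos(t),np.sin(t)]*.01
def cost(v):
    a=v[2];Rm=np.array([[np.cos(a),-np.sin(a)],[np.sin(a),np.cos(a)]])
    def ring(s,z): q=(D*s)@Rm.T+v[:2]; return np.c_[q,np.full(len(q),z)]
    P=pj(np.vstack([ring(1,.085),ring(1,.1095),ring(.7,.115)]))
    h=cv2.convexHull(P.astype(np.float32))[:,0]
    h=np.vstack([h,h[:1]]); L=np.r_[0,np.cumsum(np.linalg.norm(np.diff(h,axis=0),axis=1))]
    s=np.linspace(0,L[-1],300); q=np.c_[np.interp(s,L,h[:,0]),np.interp(s,L,h[:,1])]
    q=((q-[x0,y0])+.5)*S-.5
    return -cv2.remap(gx.astype(np.float32),q[:,0].astype(np.float32),q[:,1].astype(np.float32),1).mean()
res=[]
for a in np.radians(np.arange(-40,41,5)):
    r=min((minimize(cost,[.584+dx,-.02+dy,a],method="Nelder-Mead",options=dict(initial_simplex=[[.584+dx,-.02+dy,a],[.587+dx,-.02+dy,a],[.584+dx,-.017+dy,a],[.584+dx,-.02+dy,a+.1]])) for dx in(-.003,0) for dy in(-.002,.002)),key=lambda r:r.fun)
    res.append((r.fun,*r.x))
for f,x,y,a in sorted(res)[:6]: print(round(f,1),round(x,4),round(y,4),round(np.degrees(a),1))
E
```

```text
-22.7 0.5877 -0.0201 -17.0
-22.7 0.5877 -0.0201 -17.0
-22.7 0.5877 -0.0201 -17.0
-22.7 0.5877 -0.0201 -17.0
-22.7 0.5877 -0.0202 -17.7
-22.7 0.5877 -0.0202 -17.2
```

>>> apply_moves([
  [0,[0.2,0,-0.6],0],
  [0,[0.6,-0.5,-0.6],0],
  [0,[1.0,-1.0,-0.6],0],
  [0,[1.0,-1.0,-0.6],0],
  [0,[1.0,-1.0,-0.6],0],
  [0,[1.0,-1.0,-0.6],0],
  [0,[1.0,-1.0,-0.6],0],
  [0,[1.0,-1.0,-0.6],0],
])

```text
t: 5.6
eef_pos: [0.4039, -0.2244, 0.2639]
tool_rot: [0.003, 0.005, 1.0, 0.0]
contact_force: [-0.5, 0.6, 0.2]
gripper_width: 1.001
grasp_force: 0.0
```

>>> apply_moves([
  [0,[0,-0.46,0.0],0],
  [0,[0,-0.46,0.0],0],
  [0,[0,-0.46,0.0],0],
  [0,[0,-0.46,0.0],0],
])

```text
t: 6.0
eef_pos: [0.4068, -0.3126, 0.2621]
tool_rot: [0.001, 0.002, 1.0, -0.0]
contact_force: [-0.2, 0.5, 0.5]
gripper_width: 0.998
grasp_force: 0.0
```

```bash
python3 - <<'E'
from h import *
o=obs(); p=bot.read_camera("wrist"); save(p,"w4"); print(o["t"],o["eef_pos"],np.round(Rt(o)[:,1],3),o["contact_force"])
for r in bot.look_for(p,"glue_pot"): print(np.round(r["point"],3),round(r["confidence"],2),np.round(px(p,o,r["point"])), [np.round(atz(p,o,px(p,o,r["point"]),.095),3)])
E
```

```text
6.0 [ 0.40675941 -0.31261822  0.26206801] [ 0.004  1.    -0.   ] [-0.18469885  0.48535509  0.51173079]
[ 0.448 -0.296  0.057] 0.94 [294. 219.] [array([ 0.437, -0.298,  0.095])]
[ 0.422 -0.19   0.064] 0.84 [386. 199.] [array([ 0.415, -0.201,  0.095])]
```

View pics/w4.png

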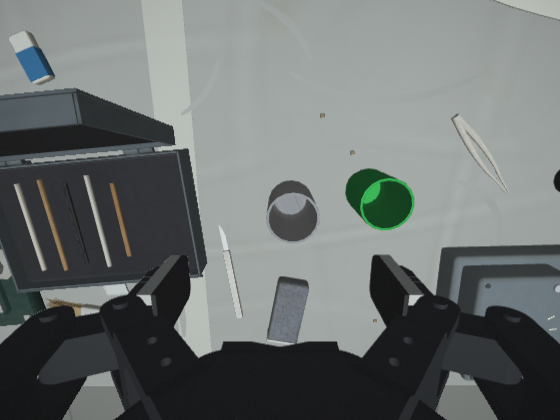

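The grey pot's rim is centred at (293,217) and the green decoy's at (387,203), so 14 mm of finger clearance remains when closing along y. Next I'll compute the pick and the well position.

```bash
python3 - <<'E'
from h import *
from scipy.optimize import minimize
o=obs(); p=bot.read_camera("wrist"); g=cv2.GaussianBlur(cv2.cvtColor(p["color"],7),(0,0),1)
G=np.hypot(cv2.Sobel(g,5,1,0),cv2.Sobel(g,5,0,1)); G=np.minimum(G,np.percentile(G,97)).astype(np.float32)
t=np.linspace(0,2*np.pi,200)
def fit(G,p,o,r,z,x0):
    def cost(v):
        q=np.array([px(p,o,[v[0]+r*np.cos(a),v[1]+r*np.sin(a),z]) for a in t],np.float32)
        return -cv2.remap(G,q[:,0],q[:,1],1).mean()
    return min((minimize(cost,[x0[0]+dx,x0[1]+dy],method="Nelder-Mead",options=dict(initial_simplex=np.array([[0,0],[.004,0],[0,.004]])+[x0[0]+dx,x0[1]+dy],xatol=1e-4,fatol=.01)) for dx in(-.005,.005) for dy in(-.005,.005)),key=lambda r:r.fun)
c=atz(p,o,[293,217],.095); r=fit(G,p,o,.029,.095,c); print(c,r.x,r.fun,px(p,o,[*r.x,.095]))
o["eef_pos"]=np.array([.4068,-.3126,.2621]) 
print(to(o,[*r.x,.066]))
# well rim from w2 (pose then)
o2=dict(eef_pos=np.array([.52918,-.01977,.2606]),tool_rot=np.array([-.001,.001,1.,0]))
p2=dict(p); g=cv2.GaussianBlur(cv2.imread("pics/w2.png",0),(0,0),1); G=np.hypot(cv2.Sobel(g,5,1,0),cv2.Sobel(g,5,0,1)); G=np.minimum(G,np.percentile(G,97)).astype(np.float32)
c=atz(p2,o2,[424,239],.102)
for rr in (.0345,.0375,.039): r=fit(G,p2,o2,rr,.102,c); print("well",rr,c,r.x,r.fun,px(p2,o2,[*r.x,.102]))
E
```

```text
[ 0.43415367 -0.2973524   0.095     ] [ 0.43166133 -0.30030229] -100.70629119873047 [290.25817017 214.76169835]
(array([-0.123,  0.061,  0.981]), 0)
well 0.0345 [0.57791153 0.13242237 0.102     ] [0.58313183 0.13311028] -122.7940444946289 [424.04542057 243.60410107]
well 0.0375 [0.57791153 0.13242237 0.102     ] [0.58400129 0.13450962] -94.56654357910156 [425.25846887 244.36505916]
well 0.039 [0.57791153 0.13242237 0.102     ] [0.58502435 0.13650039] -76.56427001953125 [427.00635357 245.2585243 ]
```

>>> apply_moves([
  [0,[-0.13,0.07,0.2],0],
  [0,[-0.13,0.07,0.45],0],
  [0,[-0.13,0.07,0.7],0],
  [0,[-0.13,0.07,0.9],0],
  [0,[-0.13,0.07,0.98],0],
  [0,[-0.13,0.07,0.98],0],
  [0.5,[-0.13,0.07,0.98],0],
  [0.8,[-0.13,0.07,0.98],0],
  [0.8,[-0.13,0.07,0.98],0],
  [0.8,[-0.13,0.07,0.98],0],
  [0.8,[-0.13,0.07,0.98],0],
  [0.8,[-0.13,0.07,0.98],0],
], squeeze=40)

```text
t: 7.35
eef_pos: [0.434, -0.2986, 0.0671]
tool_rot: [0.002, 0.001, 1.0, -0.0]
contact_force: [-0.6, 1.2, 7.1]
gripper_width: 0.661
grasp_force: 42.4
```

>>> apply_moves([
  [0.8,[0,0,-0.2],0],
  [0.8,[0,0,-0.4],0],
  [0.8,[0,0,-0.6],0],
  [0.8,[-0.1,0.2,-0.77],0],
  [0.8,[-0.2,0.4,-0.77],0],
  [0.8,[-0.3,0.6,-0.77],0],
  [0.8,[-0.37,0.8,-0.77],0],
  [0.8,[-0.37,1.0,-0.77],0],
  [0.8,[-0.37,1.0,-0.77],0],
  [0.8,[-0.37,1.0,-0.77],0],
])

```text
t: 8.35
eef_pos: [0.5071, -0.0976, 0.2199]
tool_rot: [0.0, -0.0, 1.0, 0.0]
contact_force: [-0.9, -0.9, -1.7]
gripper_width: 0.656
grasp_force: 44.3
```

>>> apply_moves([
  [0.8,[-0.15,0.2,0],0],
  [0.8,[-0.25,0.4,0],0],
  [0.8,[-0.37,0.6,0],0],
  [0.8,[-0.37,0.8,0],0],
  [0.8,[-0.37,1.0,0],0],
  [0.8,[-0.37,1.0,0],0],
  [0.8,[-0.37,1.0,0],0],
  [0.8,[-0.37,1.0,0],0],
])

```text
t: 9.15
eef_pos: [0.5817, 0.0986, 0.2197]
tool_rot: [0.0, 0.003, 1.0, -0.0]
contact_force: [2.0, 0.0, -1.1]
gripper_width: 0.658
grasp_force: 44.3
```

```bash
python3 - <<'E'
from h import *
o=obs(); p=bot.read_camera("wrist"); save(p,"w5"); print(o["t"],o["eef_pos"],o["gripper_width"],o["grasp_force"],o["contact_force"])
for n in ("well","glue_pot","stem_tip"):
    for r in bot.look_for(p,n): print(n,np.round(r["point"],3),round(r["confidence"],2),np.round(px(p,o,r["point"])))
print(to(o,[.583,.134,.22]))
print(px(p,o,[.583,.134,.102]), px(p,o,[*(o["eef_pos"][:2]),.183]))
E
```

```text
9.15 [0.58171127 0.09856516 0.21971704] 0.6577347866630613 44.28049233625643 [ 1.95482658  0.01611614 -1.13424618]
well [0.558 0.036 0.08 ] 0.76 [213. 174.]
glue_pot [ 0.428 -0.175  0.026] 0.86 [ 7. 37.]
glue_pot [0.601 0.101 0.228] 0.69 [286. 302.]
stem_tip [ 0.586 -0.012  0.112] 0.86 [153. 212.]
(array([-0.005,  0.177, -0.002]), 0)
[320.59876053 205.01568366] [281.0897042 235.5531536]
```

View pics/w5.png

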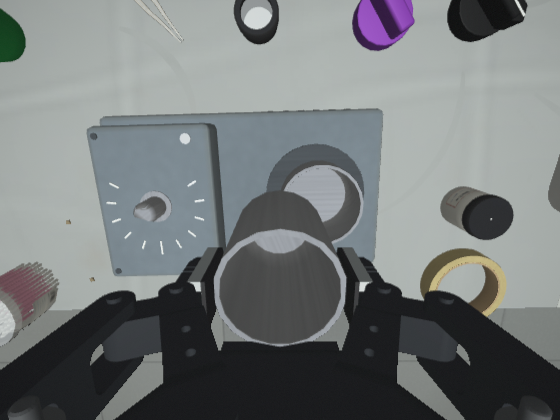

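The held pot's rim is centred at about (280,287) and the outer pot's rim at about (320,204). The projection of the well estimate lands on that (320.6,205). I'll check the pot's offset in the hand.

```bash
python3 - <<'E'
from h import *
o=obs(); p=bot.read_camera("wrist")
g=cv2.GaussianBlur(cv2.cvtColor(p["color"],7),(0,0),1)
for z in (.243,.248): 
  c=atz(p,o,[280,287],z); print(c-o["eef_pos"], [px(p,o,c+[s*.029,0,0])[1] for s in(-1,1)],[px(p,o,c+[0,s*.029,0])[0] for s in(-1,1)])
E
```

```text
[ 0.0017059  -0.0007482   0.02342041] [np.float64(223.95986477532477), np.float64(343.1831762314706)] [np.float64(213.78749095818085), np.float64(346.2433938270922)]
[-0.00114894 -0.00074396  0.02842041] [np.float64(221.00631271053115), np.float64(345.517254022807)] [np.float64(210.87229168955133), np.float64(349.16137324186485)]
```

>>> apply_moves([
  [0.8,[-0.005,0.18,0],0],
  [0.8,[-0.005,0.18,0],0],
  [0.8,[-0.005,0.18,0.2],0],
  [0.8,[-0.005,0.18,0.2],0],
])

```text
t: 9.8
eef_pos: [0.5794, 0.137, 0.1755]
tool_rot: [-0.004, 0.001, 1.0, -0.001]
contact_force: [-0.9, -0.5, -1.9]
gripper_width: 0.66
grasp_force: 44.2
```

>>> apply_moves([
  [0.8,[0,0,0.05],0],
  [0.8,[0,0,0.1],0],
  [0.8,[0,0,0.15],0],
  [0.8,[0,0,0.2],0],
  [0.8,[0,0,0.22],0],
  [0.8,[0,0,0.22],0],
])

```text
t: 10.4
eef_pos: [0.5822, 0.1373, 0.1346]
tool_rot: [-0.001, 0.001, 1.0, -0.0]
contact_force: [-0.7, 0.5, -1.9]
gripper_width: 0.657
grasp_force: 44.2
```

>>> apply_moves([
  [0.8,[0,-0.01,0.02],0],
  [0.8,[0,-0.01,0.035],0],
  [0.8,[0,-0.01,0.05],0],
  [0.8,[0,-0.01,0.05],0],
])

```text
t: 10.8
eef_pos: [0.5823, 0.1354, 0.1249]
tool_rot: [-0.0, 0.001, 1.0, -0.0]
contact_force: [-0.0, -0.2, -1.9]
gripper_width: 0.658
grasp_force: 44.2
```

>>> apply_moves([
  [0.8,[0,0,0.01],0],
  [0.8,[0,0,0.02],0],
  [0.8,[0,0,0.02],0],
])

```text
t: 11.1
eef_pos: [0.5827, 0.1354, 0.1213]
tool_rot: [0.0, 0.001, 1.0, 0.0]
contact_force: [-0.3, -0.1, -1.5]
gripper_width: 0.657
grasp_force: 44.3
```

>>> apply_moves([
  [0.8,[0,0,0.005],0],
  [0.8,[0,0,0.01],0],
  [0.8,[0,0,0.01],0],
])

```text
t: 11.4
eef_pos: [0.5832, 0.1353, 0.1212]
tool_rot: [0.0, 0.001, 1.0, 0.001]
contact_force: [-5.8, -1.8, 14.6]
gripper_width: 0.653
grasp_force: 45.9
```

Contact with the floor came at exactly the expected height (0.067 + 0.054 = 0.121). I'll release and lift.

>>> apply_moves([
  [0.25,[0,0,-0.005],0],
  [0.15,[0,0,-0.005],0],
  [0,[0,0,-0.005],0],
  [0,[0,0,-0.005],0],
  [0,[0,0,-0.1],0],
  [0,[0,0,-0.3],0],
  [0,[0,0,-0.55],0],
  [0,[0,0,-0.8],0],
  [0,[0.4,0.2,-0.8],0],
  [0,[0.7,0.5,-0.8],0],
  [0,[0.9,0.7,-0.8],0],
  [0,[0.9,0.7,-0.8],0],
])

```text
t: 12.6
eef_pos: [0.423, 0.257, 0.2794]
tool_rot: [0.0, 0.001, 1.0, 0.0]
contact_force: [0.5, 0.7, 0.2]
gripper_width: 0.999
grasp_force: 0.0
```

```bash
python3 - <<'E'
from h import *
o=obs(); p=bot.read_camera("wrist"); save(p,"w6"); print(o["t"],o["eef_pos"],np.round(Rt(o)[:,1],3),o["gripper_width"],o["contact_force"])
for n in ("glue_pot","knob"):
    for r in bot.look_for(p,n): print(n,np.round(r["point"],3),round(r["confidence"],2),np.round(px(p,o,r["point"])))
print("expected nested rim px",px(p,o,[.583,.135,.149]),px(p,o,[.583-.029,.135,.149]),px(p,o,[.583,.135-.029,.149]))
print(to(o,[.42,.296,.20]))
E
```

```text
12.6 [0.42303321 0.2570271  0.27939435] [0.003 1.    0.001] 0.9988526081266175 [0.48820404 0.6567951  0.18827285]
glue_pot [0.571 0.161 0.125] 0.63 [196. 322.]
knob [0.396 0.3   0.023] 0.8 [313. 157.]
knob [0.408 0.079 0.031] 0.74 [143. 168.]
knob [0.302 0.287 0.017] 0.71 [304.  81.]
knob [0.412 0.204 0.023] 0.63 [240. 170.]
expected nested rim px [166.36049524 346.51792435] [163.55873484 322.98655068] [139.18407362 346.58735557]
(array([0.016, 0.195, 0.397]), 0)
```

View pics/w6.png

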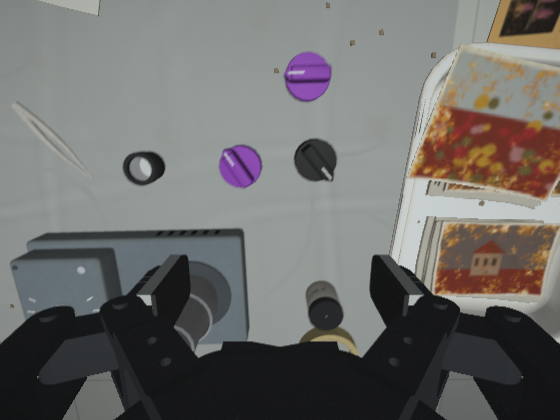

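The pot now stands in the outer pot at (190,318), partly hidden by a finger, with the steel rim raised. The black knob is at (315,160) with its nose at (333,180). That was my tenth picture, so the rest is numeric.

>>> apply_moves([
  [0,[0.11,0.2,0.2],0],
  [0,[0.11,0.2,0.4],0],
  [0,[0.11,0.2,0.6],0],
  [0,[0.11,0.2,0.6],0],
  [0,[0.11,0.2,0.6],0],
])

```text
t: 13.25
eef_pos: [0.4039, 0.2951, 0.1597]
tool_rot: [0.0, 0.002, 1.0, -0.001]
contact_force: [0.9, 1.3, 0.4]
gripper_width: 1.001
grasp_force: 0.0
```

```bash
cat > kn.py <<'E'
from h import *
from scipy.optimize import minimize
# white line + bar fit: knob model outlines
def knobfit(p,o,x0):
    c=p["color"]; g=cv2.GaussianBlur(cv2.cvtColor(c,7).astype(np.float32),(0,0),1.0)
    G=np.hypot(cv2.Sobel(g,5,1,0),cv2.Sobel(g,5,0,1)); G=np.minimum(G,60)
    T=np.linalg.inv(campose(p,o)); K=np.array(p["intrinsics"])
    def pj(P): u=K@(T[:3,:3]@P.T+T[:3,3:]); return (u[:2]/u[2]).T.astype(np.float32)
    t=np.linspace(0,2*np.pi,120)
    s=np.linspace(-1,1,40)
    def pts(v):
        a=v[2];ca,sa=np.cos(a),np.sin(a)
        sk=np.c_[v[0]+.028*np.cos(t),v[1]+.028*np.sin(t),np.full(120,.024)]
        b=[np.c_[s*.021,np.full(40,.008*k),np.full(40,.054)] for k in(-1,1)]
        b=np.vstack(b); B=np.c_[v[0]+ca*b[:,0]-sa*b[:,1],v[1]+sa*b[:,0]+ca*b[:,1],b[:,2]]
        return pj(sk),pj(B)
    def cost(v):
        A,B=pts(v); f=lambda q:cv2.remap(G,q[:,0],q[:,1],1).mean()
        return -f(A)-1.5*f(B)
    rs=[]
    for a in np.radians(np.arange(-45,50,10)):
        i=np.array([*x0,a]); rs.append(minimize(cost,i,method="Nelder-Mead",options=dict(initial_simplex=i+np.array([[0,0,0],[.004,0,0],[0,.004,0],[0,0,.12]]))))
    return sorted(rs,key=lambda r:r.fun)
E
python3 - <<'E'
from kn import *
o=obs(); p=bot.read_camera("wrist"); save(p,"w7"); print(o["t"],o["eef_pos"])
for r in bot.look_for(p,"knob"): print(np.round(r["point"],3),round(r["confidence"],2),np.round(px(p,o,r["point"])))
for r in knobfit(p,o,[.398,.30])[:4]: print(np.round(r.x[:2],4),np.degrees(r.x[2]),r.fun)
# white-line pixels
c=p["color"].astype(int); u0,v0=map(int,px(p,o,[.398,.30,.03])); 
hsv=cv2.cvtColor(p["color"],cv2.COLOR_RGB2HSV); sub=c[v0-70:v0+70,u0-70:u0+70]
m=(sub.min(2)<60).astype(np.uint8); n,l,st,ce=cv2.connectedComponentsWithStats(m); k=1+st[1:,4].argmax(); print("dark",st[k],ce[k]+[u0-70,v0-70])
hull=np.zeros_like(m); pts=np.argwhere(l==k)[:,::-1].astype(np.int32); h=cv2.convexHull(pts); cv2.fillConvexPoly(hull,h,1)
hull=cv2.erode(hull,np.ones((3,3)))
w=(sub.min(2)>130)&(hull>0); q=np.argwhere(w)[:,::-1]+[u0-70,v0-70]; print("white",len(q),q.min(0),q.max(0),q.mean(0))
if len(q)>5:
    P=np.array([atz(p,o,x,.054)[:2] for x in q]); m_=P.mean(0); U,S,V=np.linalg.svd(P-m_); print("line",m_,S,np.degrees(np.arctan2(*(V[0]*np.sign(V[0][0]))[::-1])))
E
```

```text
13.25 [0.40390071 0.29509841 0.15973296]
[0.3   0.289 0.02 ] 0.72 [273.  81.]
[0.398 0.304 0.021] 0.57 [290. 192.]
[0.407 0.208 0.031] 0.57 [187. 205.]
[0.398  0.3032] 38.22968345081973 -118.7940673828125
[0.4001 0.3011] 39.6545251869294 -116.23072052001953
[0.4001 0.3012] 39.57175326350525 -116.22801208496094
[0.4001 0.3011] 39.62773480687223 -116.21652221679688
dark [  44   41   58   63 2701] [288.71195853 194.24953721]
white 49 [295 210] [313 225] [302.06122449 217.30612245]
line [0.41281449 0.31326944] [0.0350306  0.01844636] 47.12804990172649
```

Fit and white line agree: the knob is at about (0.399, 0.302) with its nose at about 39°. I'll turn the gripper across the bar and descend.

>>> apply_moves([
  [0,[0.025,0.035,0.1],-0.022],
  [0,[0.025,0.035,0.2],-0.044],
  [0,[0.025,0.035,0.3],-0.066],
  [0,[0.025,0.035,0.35],-0.088],
  [0,[0.025,0.035,0.4],-0.108],
  [0,[0.025,0.035,0.5],-0.108],
  [0,[0.025,0.035,0.6],-0.108],
  [0,[0.025,0.035,0.65],-0.108],
  [0,[0.025,0.035,0.65],-0.108],
])

```text
t: 14.25
eef_pos: [0.3984, 0.3034, 0.0297]
tool_rot: [0.0, -0.332, 0.943, 0.0]
contact_force: [0.2, -0.9, -0.3]
gripper_width: 1.002
grasp_force: 0.0
```

>>> apply_moves([
  [0.4,[0,0,0],0],
  [0.7,[0,0,0],0],
  [0.7,[0,0,0],0],
  [1,[0,0,0],0],
  [1,[0,0,0],0],
  [1,[0,0,0],0],
  [1,[0,0,0],0],
], squeeze=60)

```text
t: 14.95
eef_pos: [0.3981, 0.3036, 0.0298]
tool_rot: [0.0, -0.332, 0.943, 0.0]
contact_force: [-0.4, -0.7, 5.9]
gripper_width: 0.173
grasp_force: 59.6
```

The bar is gripped with opening 0.173, about 15 mm. I'll lift and carry it to the stem, turning on the way.

>>> apply_moves([
  [1,[0,0,-0.15],0],
  [1,[0,0,-0.35],0],
  [1,[0,0,-0.6],0],
  [1,[0,0,-0.85],0],
  [1,[0.07,-0.2,-0.85],0],
  [1,[0.1,-0.45,-0.85],0],
  [1,[0.14,-0.7,-0.85],0],
  [1,[0.14,-0.93,-0.85],0],
  [1,[0.14,-0.93,-0.85],0],
  [1,[0.14,-0.93,-0.85],0],
])

```text
t: 15.95
eef_pos: [0.4925, 0.1395, 0.1991]
tool_rot: [-0.0, -0.33, 0.944, -0.0]
contact_force: [0.2, 0.2, -0.3]
gripper_width: 0.177
grasp_force: 58.8
```

>>> apply_moves([
  [1,[0,-0.2,0],0.02],
  [1,[0.05,-0.4,0],0.04],
  [1,[0.1,-0.6,0],0.06],
  [1,[0.135,-0.8,0],0.08],
  [1,[0.135,-0.93,0],0.1],
  [1,[0.135,-0.93,0],0.12],
  [1,[0.135,-0.93,0],0.14],
  [1,[0.135,-0.93,0],0.156],
  [1,[0.135,-0.93,0],0.156],
  [1,[0.135,-0.93,0],0.156],
])

```text
t: 16.95
eef_pos: [0.5874, -0.0196, 0.1989]
tool_rot: [-0.0, 0.149, 0.989, 0.0]
contact_force: [-0.7, 0.2, -0.3]
gripper_width: 0.174
grasp_force: 58.9
```

```bash
python3 - <<'E'
from kn import *
o=obs(); M=Rt(o); print(o["t"],o["eef_pos"],o["gripper_width"],o["contact_force"],"nose",np.degrees(np.arctan2(-M[1,0],-M[0,0])),o["torque"])
p=bot.read_camera("wrist"); save(p,"w8")
# skirt fit in tool frame: circle at z=+.0298-.024 below TCP -> use near edge
T=np.array(p["hand_eye"]);K=np.array(p["intrinsics"]);Ti=np.linalg.inv(T)
g=cv2.GaussianBlur(cv2.cvtColor(p["color"],7).astype(np.float32),(0,0),1); G=np.minimum(np.hypot(cv2.Sobel(g,5,1,0),cv2.Sobel(g,5,0,1)),60)
t=np.linspace(-1.0,1.0,60)
best=[]
for dx in np.arange(-.008,.0081,.0005):
  for dy in np.arange(-.004,.0041,.001):
    s=0
    for z in (.0058,):
        P=np.c_[dx+.028*np.cos(t),dy+.028*np.sin(t),np.full(60,z)]
        u=K@(Ti[:3,:3]@P.T+Ti[:3,3:]); q=(u[:2]/u[2]).T.astype(np.float32); s+=cv2.remap(G,q[:,0],q[:,1],1).mean()
    best.append((s,dx,dy))
for b in sorted(best)[::-1][:6]: print(np.round(b,4))
print("to stem",to(o,[.5877,-.0201,.20]))
tp=bot.read_camera("top"); save(tp,"top2")
for n in("glue_pot","knob"):
  for r in bot.look_for(tp,n): print(n,np.round(r["point"],3),round(r["confidence"],2))
for r in bot.look_for(p,"stem_tip"): print("stem",np.round(r["point"],3),round(r["confidence"],2))
E
```

```text
16.95 [ 0.58743084 -0.01960649  0.19891477] 0.17428684056662816 [-0.65314635  0.1925778  -0.29283915] nose -17.113532131161676 [ 0.02645627  0.03245909 -0.01247108]
[ 5.58438e+01 -3.00000e-03 -1.00000e-03]
[5.57298e+01 2.00000e-03 0.00000e+00]
[5.55541e+01 1.50000e-03 0.00000e+00]
[ 5.53966e+01  2.00000e-03 -1.00000e-03]
[ 5.53276e+01 -3.00000e-03  0.00000e+00]
[ 5.45153e+01 -3.50000e-03 -1.00000e-03]
to stem (array([-0.002, -0.002, -0.005]), 0)
glue_pot [0.595 0.136 0.096] 0.97
glue_pot [0.58  0.124 0.048] 0.63
glue_pot [ 0.423 -0.212  0.048] 0.61
knob [0.298 0.282 0.025] 0.98
knob [0.405 0.201 0.022] 0.58
knob [ 0.603 -0.293  0.025] 0.22
stem [ 0.575 -0.02   0.216] 0.46
```

The pot reads as nested, at (0.595, 0.136). The skirt's top and bottom edges give two peaks 5 mm apart, as the geometry predicts, so the knob sits about 3 mm toward the nose from the TCP. I'll shift for that, descend to just above the tip, then go down gently.

>>> apply_moves([
  [1,[0.012,-0.003,0.1],0],
  [1,[0.012,-0.003,0.2],0],
  [1,[0.012,-0.003,0.25],0],
  [1,[0.012,-0.003,0.265],0],
  [1,[0.012,-0.003,0.28],0],
  [1,[0.012,-0.003,0.28],0],
])

```text
t: 17.8
eef_pos: [0.5857, -0.0212, 0.1436]
tool_rot: [0.0, 0.151, 0.988, 0.0]
contact_force: [0.8, 0.3, -0.6]
gripper_width: 0.173
grasp_force: 58.9
```

>>> apply_moves([
  [1,[0,0,0.01],0],
  [1,[0,0,0.02],0],
  [1,[0,0,0.025],0],
  [1,[0,0,0.025],0],
])

```text
t: 18.2
eef_pos: [0.5856, -0.0201, 0.1383]
tool_rot: [0.0, 0.151, 0.989, 0.001]
contact_force: [1.0, 3.5, 0.1]
gripper_width: 0.171
grasp_force: 58.9
```

The knob is past the tip height by 6 mm with no axial force, so the bore is on the stem. I'll continue.

>>> apply_moves([
  [1,[0,0.002,0.01],0],
  [1,[0,0.002,0.02],0],
  [1,[0,0.002,0.025],0],
  [1,[0,0.002,0.025],0],
])

```text
t: 18.6
eef_pos: [0.5855, -0.02, 0.1331]
tool_rot: [-0.0, 0.151, 0.989, 0.0]
contact_force: [0.7, 4.0, 0.3]
gripper_width: 0.174
grasp_force: 59.1
```

>>> apply_moves([
  [1,[0,0.002,0.01],0],
  [1,[0,0.002,0.02],0],
  [1,[0,0.002,0.03],0],
  [1,[0,0.002,0.035],0],
  [1,[0,0.002,0.035],0],
])

```text
t: 19.1
eef_pos: [0.5856, -0.0199, 0.126]
tool_rot: [-0.0, 0.151, 0.989, 0.0]
contact_force: [1.4, 5.4, 0.3]
gripper_width: 0.177
grasp_force: 59.3
```

```bash
python3 - <<'E'
from h import *
o=obs(); print(o["eef_pos"],o["contact_force"],o["torque"])
E
```

```text
[ 0.58556127 -0.01985643  0.12604914] [1.42230287 5.41191327 0.25054478] [ 1.32172578 -0.15694656  0.03799146]
```

>>> apply_moves([
  [1,[0,0.003,0.01],0],
  [1,[0,0.003,0.02],0],
  [1,[0,0.003,0.03],0],
  [1,[0,0.003,0.03],0],
  [1,[0,0.003,0.03],0],
], squeeze=90)

```text
t: 19.6
eef_pos: [0.5857, -0.0198, 0.1206]
tool_rot: [-0.0, 0.151, 0.988, 0.0]
contact_force: [-1.6, 4.7, 7.6]
gripper_width: 0.168
grasp_force: 90.5
```

>>> apply_moves([
  [1,[0,0.002,0.005],0],
  [1,[0,0.002,0.01],0],
  [1,[0,0.002,0.01],0],
  [1,[0,0.002,0.01],0],
])

```text
t: 20.0
eef_pos: [0.5858, -0.0198, 0.1188]
tool_rot: [-0.0, 0.151, 0.988, 0.0]
contact_force: [-3.0, 3.3, 8.9]
gripper_width: 0.168
grasp_force: 91.1
```

>>> apply_moves([
  [1,[0,0,0.005],0],
  [1,[0,0,0.005],0],
  [1,[0,0,0.005],0],
])

```text
t: 20.3
eef_pos: [0.5859, -0.0198, 0.1187]
tool_rot: [0.0, 0.152, 0.988, 0.0]
contact_force: [-3.9, 4.4, 17.7]
gripper_width: 0.169
grasp_force: 92.4
```

The position stops at 0.1187, as predicted, and the force jumped to 18 N, so the stem is against its stop. I'll add a small margin and verify.

>>> apply_moves([
  [1,[0,0,0.002],0],
  [1,[0,0,0.002],0],
  [1,[0,0,0.002],0],
  [1,[0,0,0.002],0],
  [1,[0,0,0.002],0],
])

```text
t: 20.8
eef_pos: [0.586, -0.0199, 0.1187]
tool_rot: [0.0, 0.152, 0.988, 0.001]
contact_force: [-6.2, 4.3, 20.0]
gripper_width: 0.169
grasp_force: 92.6
```

```bash
python3 - <<'E'
from h import *
o=obs(); print(o["t"],o["eef_pos"],o["contact_force"],o["grasp_force"],o["torque"])
for c in("side","top"):
  p=bot.read_camera(c); save(p,c+"_end")
  for n in("glue_pot","knob","jar","lens"):
    for r in bot.look_for(p,n):
      if r["confidence"]>.4: print(c,n,np.round(r["point"],3),round(r["confidence"],2))
# skirt offset in hand after pressing (axial slip check): height of knob in grip
p=bot.read_camera("wrist");T=np.array(p["hand_eye"]);K=np.array(p["intrinsics"]);Ti=np.linalg.inv(T)
g=cv2.GaussianBlur(cv2.cvtColor(p["color"],7).astype(np.float32),(0,0),1); G=np.minimum(np.hypot(cv2.Sobel(g,5,1,0),cv2.Sobel(g,5,0,1)),60)
t=np.linspace(-1,1,60); b=[]
for dx in np.arange(-.008,.0081,.0005):
    P=np.c_[dx+.028*np.cos(t),-.0005+.028*np.sin(t),np.full(60,.0058)]; u=K@(Ti[:3,:3]@P.T+Ti[:3,3:]); q=(u[:2]/u[2]).T.astype(np.float32); b.append((round(float(cv2.remap(G,q[:,0],q[:,1],1).mean()),1),round(dx,4)))
print(sorted(b)[::-1][:6])
E
```

```text
20.8 [ 0.58603589 -0.01985388  0.11869153] [-6.20306228  4.26617133 20.04739896] 92.56441354751587 [1.13274726 1.47794898 0.0062239 ]
side glue_pot [0.585 0.156 0.136] 0.9
side glue_pot [ 0.424 -0.176  0.063] 0.66
side knob [0.407 0.214 0.026] 0.78
side knob [0.303 0.308 0.022] 0.67
side knob [ 0.588 -0.007  0.113] 0.64
side jar [0.609 0.335 0.046] 0.9
side lens [0.412 0.09  0.034] 0.63
top glue_pot [ 0.42  -0.21   0.048] 0.69
top glue_pot [0.595 0.137 0.092] 0.67
top knob [0.299 0.283 0.022] 0.94
top knob [0.408 0.203 0.02 ] 0.92
top jar [0.61  0.313 0.062] 0.93
top jar [ 0.71  -0.222  0.083] 0.49
[(56.2, np.float64(-0.003)), (54.1, np.float64(0.0015)), (53.6, np.float64(0.002)), (53.4, np.float64(-0.0035)), (52.8, np.float64(-0.0025)), (50.3, np.float64(0.0025))]
```

The knob hasn't slipped in the grip, the stem is held against its stop at 20 N, the pot is nested, and everything I checked is where it was. Handing in.

```bash
python3 -c "
from station import bot
print(bot.hand_in())"
```

```text
the job is handed in; nothing more can be done
None
```

I handed the job in at about 21 s: the glue pot is down on the floor of the outer pot and released, and the knob is fully home on the D-stem and still held pressed against its stop at about 20 N.

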